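# Gauge a dowel between centres with a taper blade

## Task

Check the wooden dowel's length: lay it from its cradle into the two V rests of the metal jig, then push the stiff tailstock along until the dowel is held end to end with no play. Then take the taper blade from its stand and slide it straight down between the gauge plate and the tailstock's rear plate until it drags snugly on both, not so hard that the tailstock backs off the dowel. Finish while holding the blade there, upright in the gripper, and leave the tape, spool and stapler alone.

Things in the scene. Friction and masses are not known exactly. Their poses are not given: they have to be found in the camera images.
- jig: Dark steel jig bed fixed to the bench, 90 mm wide, 16 mm thick; origin on the bench, x along the bed (spans x -150 to +125 mm), z up. The headstock is at its -x end. A dowel seated in the V rests has its axis along jig x at y 0, z 50 mm; held end to end its centre is at x -55 mm and the tailstock's wall face at x +20 mm.
- head_face (a point): Point on the dowel axis where the headstock's aluminium end wall (44 mm wide, top at z 72 mm, inner face at jig x -130 mm) meets the dowel's end; axes as the jig. The headstock's V rest (45 degree sides, mouth about 35 mm wide) runs from here 22 mm towards +x.
- tailstock: Aluminium tailstock; slides along jig x, stays where left, moving it takes 12 N. Starts 12 to 24 mm to +x of the dowel-tight position. Origin at bench level under the wall face that meets the dowel; axes as the jig. V rest from x -42 to 0 mm, end wall x 0 to 12 mm (top z 72). Low side bars (y 29 to 37 mm each side, top z 31) carry a rear plate beyond the gauge plate.
- rear_face (a point): Gap face of the tailstock's rear plate, at its middle, 80 mm above the bench (tailstock x 54.8 mm); axes as the jig. The plate is 44 mm wide and 12 mm thick (to +x) and its plain part tops out here; above, a flared lip leans to +x up to 12 mm higher. To close the tailstock push the back (+x side) of this plate towards -x.
- gauge_plate: Fixed upright steel plate on the bed inside the tailstock's frame, 44 mm wide, 10 mm thick, top z 80 mm, above it a flared lip to z 92 mm leaning to -x. Origin at bench level under its +x face, the fixed side of the gap; axes as the jig. Its place varies: with the dowel tight the gap is 3.5 to 5.5 mm. The gap is open down to the bed at z 16 mm; the lips form a funnel about 20 mm wide.
- cradle: Wooden cradle fixed to the bench, base 140 x 50 x 12 mm, with two V rests centred at x = -56 and +56 mm, each 20 mm long. Origin on the bench under its middle; the dowel lies along its x with axis at z = 45 mm.
- dowel: Plain round wooden dowel, 14 mm diameter, 150 mm long, 40 to 85 g, lying along its own x. Starts in the cradle. (It may roll about its x: use point dowel_center.)
- dowel_center (a point): Centre of the dowel, on its axis.
- stand: Wooden block 70 x 70 mm, 78 mm high, fixed to the bench, with a 12 x 20 mm through slot (long side along y) from above that holds the blade upright. Origin on the bench under its centre.
- blade: Steel taper blade, dark wooden handle, upright in the stand, lifts straight up; about 70 g. Origin at the middle of the tip (8 mm above the bench at the start), z up to the handle. Blade 16 mm wide (y), 70 mm long; thickness (x) grows evenly from 2 mm at the tip to 9 mm at z 70 mm. Handle 22 (x) x 28 (y) mm, z 70 to 115 mm. In the gap its x lies along jig x, either way round.
- blade_grip (a point): Centre of the blade's handle, 92.5 mm above the tip.
- tape: Bystander: roll of clear tape, 100 mm across, 24 mm high, lying flat; origin under its centre.
- spool: Bystander: blue plastic spool, 40 mm across, 44 mm high, standing; origin under its centre.
- stapler: Bystander: black stapler, 140 x 34 x 50 mm; origin under its centre.
There are look-alikes about, which are no part of the job. Leave any purple or white look-alike of the dowel alone.

How it is judged:
By the outcome, as a careful person would: the job done as asked, in the order asked, and still so for the second after the job is handed in, while the arm keeps its last pose, push and grip.
It also fails if it takes over 58 s, if anything falls off the work surface, if the arm or the gripper's body presses on something with over 40 N, if the wrist force passes 120 N, or if a joint passes its speed limit or range.

## Robot

A 7-joint arm with a two-finger parallel gripper is mounted at the origin on the work surface. World frame = base frame: x ahead of the robot, y to its left, z up, the work surface at z = 0. Lengths are in m, angles in rad, forces in N, time in s.
With the tool pointing down it reaches from about 0.4 to 0.9 m from the base axis. Payload 5.5 kg.
Tool frame: the origin (TCP) lies midway between the tips of the shut fingers; the grasp point (between the pads) lies 19 mm behind it (manip.grip_depth is the distance from the TCP to the grasp point, in m); z points along the fingers, y is the line along which they close (so a half turn about z gives the same grasp; the last joint's range is limited). The gripper opens to 92 mm and grips with 3 to 60 N. Pads are 19 mm wide; open, the fingers measure 130 mm over their backs; the gripper's body (75 mm by 190 mm) begins 47 mm behind the grasp point.
Start: joints at [1.609, 0.501, -0.427, 1.55, 0.221, 1.138, -0.21], TCP at [0.145, -0.634, 0.227] pointing down, gripper open.
Joint ranges: [-2.88, 2.88], [-0.31, 2.03], [-1.54, 1.56], [0.2, 2.42], [-1.41, 4.55], [0.19, 2.02], [-2.57, 2.57]. Speed limits (rad/s): [2.57, 2.57, 3.14, 3.14, 3.14, 3.14, 3.14].

## Interface

Orientations are given as a unit quaternion [x, y, z, w].
In Python, from bench import manip, effector, viewer gives the robot as it stands. Calls block until the motion is done:
- manip.move_pose(position, orientation): joint-space move of the TCP to a pose.
- manip.servo_line(position, ori=None, vel=0.15): straight line of the TCP; ori=None keeps the orientation; vel is the mean speed in m/s.
- manip.movej(angles): joint-space move.
- effector.open_jaws() and effector.close(f_grip=None): open the fingers fully, or close them until they stop; f_grip is the grip in N (None keeps the last).
- manip.sleep(seconds).
- manip.solve_ik(position, orientation): joint angles nearest the present ones, or None.
- viewer.get_image(name): name is "scene" or "top" or "wrist"; returns the picture (400x640x3 uint8, red, green, blue); there is no depth.
- viewer.get_calibration(name): a dict with "vfov" (degrees; the focal length in pixels is half the picture's height over the tangent of half this angle, whatever the lens; pixels are square), "cx", "cy" (the principal point, pixels), "dist_coeffs" ([k1, k2, p1, p2, k3] as OpenCV has them; the pictures are not rectified), "eye" and "attitude" of the camera in the world. Camera axes: x right, y down, z forward; pixel columns grow to the right and rows downward; lengths in m; the calibration is good to about 2 mm. A picture is of the moment at which its call begins: read the wrist's pose just before it. get_calibration takes no time and is no camera call; for the wrist camera it gives the pose at the moment of the call.
A pose or a line that the arm cannot do raises manip.PlanningError and nothing moves.
- manip.hand_in(): hands the job in; it is judged then, once.
Readings, each from a call of its own:
- manip.current_clock(): time.
- manip.current_q(): joint angles.
- manip.current_joint_velocities(): joint speeds.
- manip.current_tau(): joint torques, N m.
- manip.current_tool_pos(): TCP position.
- manip.current_tcp_rot(): TCP orientation.
- manip.current_force(): force on the tool from outside, world axes, zero at the start.
- manip.current_wrist_torque(): the same for the moment, N m.
- manip.current_finger_gap(): finger opening in m.
- manip.current_gripper_force(): force on a finger pad.
Only numpy, scipy, OpenCV 4.12 (cv2) and the standard library are available. Lean on these libraries where they do the work, as an engineer would, in place of code of your own. Each camera call takes 0.05 s, during which the arm holds its last target. There are 200 camera calls.

## Working session

There is one attempt and no reset: what is moved stays moved. The work goes in short steps, each a Python script; the robot and the scene stay as the last script left them, time stands still between calls to the robot, and variables do not carry over. Pictures are saved under pics/ and viewed, at most 10 in all, crops included, and the job is handed in when it is done.

```bash
mkdir -p pics; ls; python3 - <<'E'
from bench import manip, effector, viewer
import cv2
for n in ("scene","top"):
    cv2.imwrite(f"pics/{n}0.png",viewer.get_image(n)[:,:,::-1]); 
for n in ("scene","top","wrist"): print(n,viewer.get_calibration(n))
print(manip.current_clock(),manip.current_tcp_rot(),manip.current_tool_pos(),manip.grip_depth)
E
```

```text
pics
scene {'vfov': 56.21239078169757, 'cx': 316.41843933762857, 'cy': 189.9138750582777, 'dist_coeffs': array([-0.0853855,  0.       ,  0.       ,  0.       ,  0.       ]), 'eye': array([0.89300667, 0.78431013, 0.80889631]), 'attitude': array([ 0.21200056,  0.8615815 , -0.44682714, -0.11436169])}
top {'vfov': 57.42285894893908, 'cx': 317.6153830621545, 'cy': 198.68534024050763, 'dist_coeffs': array([-0.05919377,  0.        ,  0.        ,  0.        ,  0.        ]), 'eye': array([ 0.21389652, -0.1040208 ,  1.20069811]), 'attitude': array([ 0.70674758, -0.70091793,  0.07270388, -0.06273794])}
wrist {'vfov': 59.055605840797995, 'cx': 319.9847376073336, 'cy': 196.94727209165623, 'dist_coeffs': array([-0.01586986,  0.        ,  0.        ,  0.        ,  0.        ]), 'eye': array([ 0.22423185, -0.61466196,  0.38330366]), 'attitude': array([ 0.7724844 , -0.61642321, -0.09598789,  0.11864482])}
0.1 [ 9.93686552e-01  1.12188411e-01 -6.70368956e-05 -8.90067100e-04] [ 0.14469178 -0.63303568  0.22576792] 0.0188
```

View pics/scene0.png

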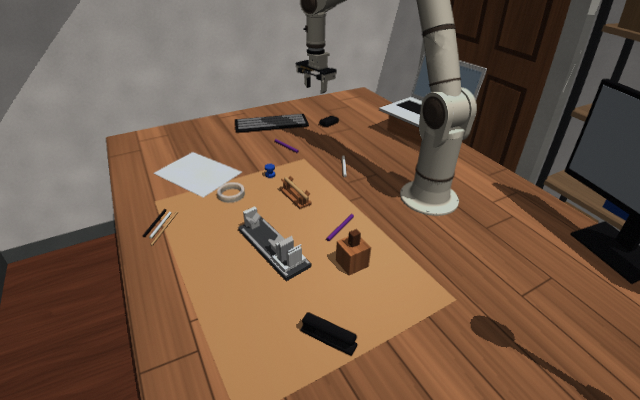

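View pics/top0.png

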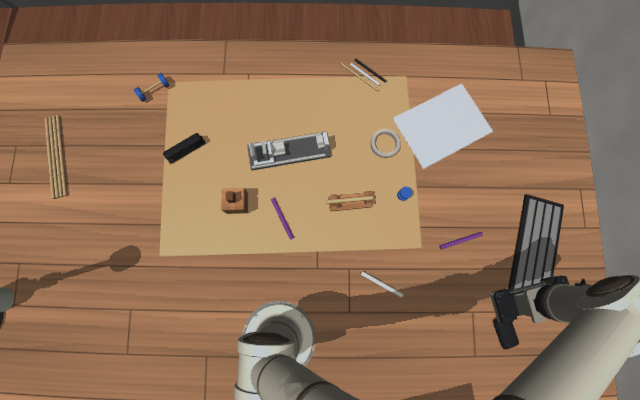

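Natural-wood dowel lies in the cradle at top (351,200) / scene (295,193). The look-alikes are purple at top (282,218) and (461,240) and white at (382,284), none of them in a cradle. The jig is at (290,150), with its headstock at the right end (323,141) and tailstock at the left (265,148). The stand and blade are at (233,199).

```bash
cat > h.py <<'E'
from bench import manip, effector, viewer
import cv2, numpy as np
from scipy.spatial.transform import Rotation as R
def K(c): 
    f=200/np.tan(np.radians(c['vfov'])/2); return np.array([[f,0,c['cx']],[0,f,c['cy']],[0,0,1.]])
def ray(c,p):
    u=cv2.undistortPoints(np.array([[p]],float),K(c),c['dist_coeffs'])[0,0]
    return c['eye'],R.from_quat(c['attitude']).apply([u[0],u[1],1.])
def onz(c,p,z):
    e,d=ray(c,p); return e+d*(z-e[2])/d[2]
def proj(c,P):
    r=R.from_quat(c['attitude']).inv(); 
    return cv2.projectPoints(np.atleast_2d(P).astype(float),r.as_rotvec(),r.apply(-np.asarray(c['eye'])),K(c),c['dist_coeffs'])[0][:,0]
def tri(obs):
    A=np.zeros((3,3));b=np.zeros(3)
    for c,p in obs:
        e,d=ray(c,p); d=d/np.linalg.norm(d); M=np.eye(3)-np.outer(d,d); A+=M;b+=M@e
    x=np.linalg.solve(A,b); return x,[np.linalg.norm(proj(c,x)[0]-p) for c,p in obs]
def down(yaw): # tool z down, tool y at angle yaw+90 deg... tool x along yaw
    return (R.from_euler('z',yaw)*R.from_euler('x',np.pi)).as_quat()
E
python3 - <<'E'
from h import *
c=viewer.get_calibration('top')
for n,p,z in [('dowelL',(328,200),.045),('dowelR',(375,199),.045),('jigTL',(248,147),.016),('jigBL',(251,168),.016),('jigTR',(328,132),.016),('jigBR',(331,155),.016),('blade',(231,197),.123),('tape',(386,143),.02),('spool',(405,194),.044),('stapler',(184,148),.05)]:
    print(n,onz(c,p,z).round(3))
w=viewer.get_calibration('wrist')
T=R.from_quat(manip.current_tcp_rot())
print((T.inv()*R.from_quat(w['attitude'])).as_matrix().round(3), T.inv().apply(w['eye']-manip.current_tool_pos()).round(4))
for y in (0,45,90,135,180,-45,-90,-135):
  print(y,[ (lambda q: None if q is None else q.round(2))(manip.solve_ik(P,down(np.radians(y)))) for P in ([.42,-.2,.2],[.57,.0,.25])])
E
```

```text
dowelL [ 0.434 -0.153  0.045]
dowelR [ 0.439 -0.305  0.045]
jigTL [0.621 0.118 0.016]
jigBL [0.547 0.105 0.016]
jigTR [ 0.678 -0.154  0.016]
jigBR [ 0.595 -0.164  0.016]
blade [0.426 0.142 0.123]
tape [ 0.639 -0.352  0.02 ]
spool [ 0.457 -0.404  0.044]
stapler [0.604 0.324 0.05 ]
[[-0.001 -0.953 -0.302]
 [ 1.    -0.001 -0.001]
 [ 0.    -0.302  0.953]] [ 0.0816 -0.0005 -0.1575]
0 [array([ 1.06,  0.24, -0.76,  2.02,  0.21,  0.96, -1.38]), array([ 0.84,  0.62, -1.27,  1.72,  0.62,  1.28, -2.13])]
45 [array([ 1.15,  0.27, -0.86,  2.02,  0.25,  0.96, -0.63]), array([ 0.85,  0.64, -1.29,  1.71,  0.64,  1.29, -1.37])]
90 [array([ 1.23,  0.3 , -0.97,  2.01,  0.3 ,  0.98,  0.11]), array([ 0.87,  0.67, -1.32,  1.71,  0.67,  1.31, -0.6 ])]
135 [array([ 1.32,  0.34, -1.09,  2.01,  0.36,  1.  ,  0.84]), array([ 0.87,  0.68, -1.34,  1.71,  0.68,  1.31,  0.17])]
180 [array([ 1.39,  0.39, -1.19,  2.01,  0.43,  1.02,  1.56]), array([ 0.88,  0.71, -1.38,  1.71,  0.72,  1.34,  0.93])]
-45 [array([ 0.94,  0.22, -0.61,  2.02,  0.15,  0.95, -2.11]), array([ 0.37,  0.35, -0.53,  1.73,  0.19,  1.12, -2.57])]
-90 [array([-0.35,  0.23,  0.84,  2.06, -0.21,  0.94, -2.54]), array([ 0.86,  0.65, -1.3 ,  1.71,  0.65,  1.29,  2.56])]
-135 [array([ 1.44,  0.46, -1.29,  2.01,  0.51,  1.06,  2.27]), array([ 0.86,  0.65, -1.3 ,  1.71,  0.65,  1.29,  1.77])]
```

```bash
python3 - <<'E'
from h import *
import pickle
o=[]
for i,P in enumerate(([.52,-.16,.26],[.52,.05,.26])):
    (manip.move_pose if i==0 else (lambda p,q:manip.servo_line(p,vel=.2)))(P,down(0)); manip.sleep(.3)
    c=viewer.get_calibration('wrist'); im=viewer.get_image('wrist'); o.append((c,im))
    cv2.imwrite(f"pics/w{i}.png",im[:,:,::-1]); print(manip.current_clock(),manip.current_tool_pos(),c['eye'],manip.current_force())
pickle.dump(o,open('w.pkl','wb'))
E
```

```text
2.6167 [ 0.51993923 -0.1602832   0.25995129] [ 0.60144641 -0.16007121  0.41744023] [ 0.11678613 -0.25344922  0.66216324]
4.1667 [0.52006577 0.04941075 0.25996478] [0.60161313 0.04957848 0.41744771] [-0.45286944  0.51750848 -0.07164492]
```

View pics/w0.png

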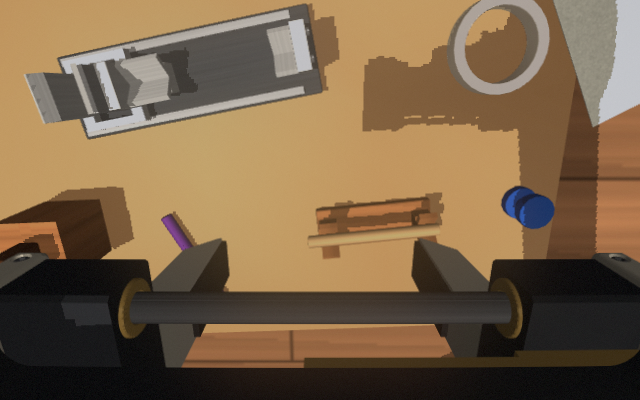

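View pics/w1.png

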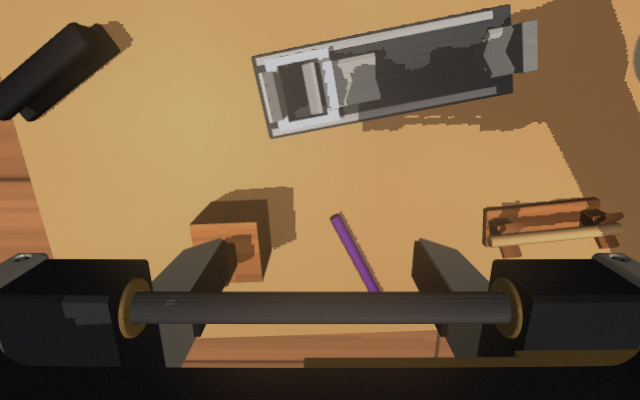

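w0 and w1 show the jig bed corners at about w0 (57,57), (88,138), (322,93), (307,5) and w1 (253,57), (271,138), (513,93), (509,5). The dowel ends are at w0 (308,242) and (441,229). The blade is hidden, so I'll enlarge.

```bash
python3 - <<'E'
import cv2,numpy as np
w0,w1,s,t=[cv2.imread(f'pics/{n}.png') for n in('w0','w1','scene0','top0')]
r=lambda i,x,y,w,h,k:cv2.resize(i[y:y+h,x:x+w],None,fx=k,fy=k,interpolation=cv2.INTER_CUBIC)
O=np.zeros((600,800,3),np.uint8)
def put(a,x,y): O[y:y+a.shape[0],x:x+a.shape[1]]=a[:600-y,:800-x]
put(r(w1,245,0,265,145,3),0,0)
put(r(w0,300,190,150,55,3),0,436)
put(r(s,330,225,43,50,3),460,436)
put(r(t,215,180,40,40,4),600,436)
cv2.imwrite('pics/comp.png',O)
E
```

```text
(no output)
```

View pics/comp.png

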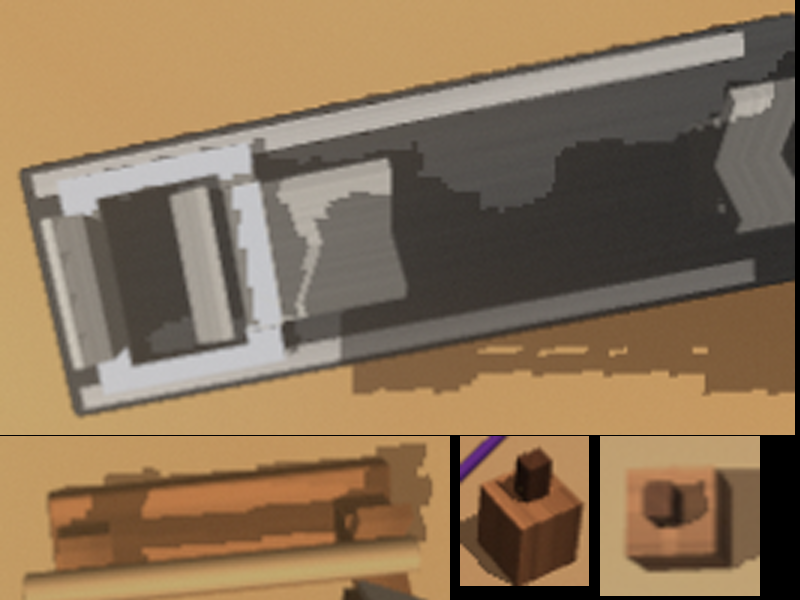

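The crop shows a natural-wood dowel on the cradle, so it is the right one. Handle top is at top (230,196) and stand top centre at (233,199). Next I'll fit the poses.

```bash
python3 - <<'E'
from h import *
import pickle
from scipy.optimize import least_squares
o=pickle.load(open('w.pkl','rb')); ca,cb=o[0][0],o[1][0]; ct=viewer.get_calibration('top');cs=viewer.get_calibration('scene')
A=[(57,57),(88,138.5),(322.5,93),(307,4.5)];B=[(252.7,56.7),(271.7,137.3),(513,93),(510,4.5)]
L=np.array([[125,45],[125,-45],[-150,-45],[-150,45]])/1e3
L=np.array([[125,45],[125,-45],[-150,-45],[-150,45]])/1e3
for i in range(4): x,e=tri([(ca,A[i]),(cb,B[i])]); print('corner',x.round(4),np.round(e,1))
for nm,sg in(('y+ up',1),('y- up',-1)):
    M=np.c_[L[:,0],sg*L[:,1]]
    def P(p):
        r=R.from_euler('z',p[2]); return r.apply(np.c_[M,np.full(4,.016)])+[p[0],p[1],0]
    f=lambda p:np.r_[proj(ca,P(p))-A,proj(cb,P(p))-B].ravel()
    s=least_squares(f,[.6,-.01,1.76],loss='soft_l1'); print(nm,s.x,np.degrees(s.x[2]),s.fun.round(1))
# dowel mask
for c,im in o:
    h=cv2.cvtColor(im,cv2.COLOR_RGB2HSV).astype(int)
    for nm,p in (('dowel',(360,237) if c is ca else (560,237)),('mat',(250,200)),('crad',(350,215) if c is ca else (540,215))):
        print(nm,h[p[1]-1:p[1]+2,p[0]].tolist(),end=' ')
print(onz(ct,(233,199.3),.078),onz(ct,(230,196),.123),R.from_quat(ct['attitude']).as_matrix().round(3))
E
```

```text
corner [0.6315 0.1208 0.0169] [0.6 0.6]
corner [0.5453 0.1043 0.0168] [0.3 0.3]
corner [ 0.5935 -0.1628  0.0149] [0.1 0.1]
corner [ 0.6813 -0.1469  0.0132] [0.2 0.2]
y+ up [ 0.59032221 -0.00909329  1.30677314] 74.87258582998675 [   8.6   50.5  -17.6 -116.8    2.6   -1.1   -2.2  165.1    0.6   49.8
   -0.6 -117.3    3.3   -1.   -25.7  164.9]
y- up [ 0.61016922 -0.0083359   1.75206458] 100.38590559956016 [-1.1  0.2 -1.2  1.3  1.1  0.5  0.8 -1.  -1.7 -0.9 -1.8  1.9  1.5  0.6
  2.3 -0.5]
dowel [[17, 121, 191], [19, 116, 192], [20, 110, 195]] mat [[19, 118, 195], [18, 118, 196], [18, 119, 195]] crad [[13, 156, 181], [13, 157, 175], [13, 157, 169]] dowel [[20, 108, 200], [22, 107, 197], [20, 112, 198]] mat [[15, 139, 117], [15, 143, 93], [15, 147, 83]] crad [[12, 162, 172], [12, 159, 130], [13, 162, 104]] [0.42749603 0.14573478 0.078     ] [0.42895912 0.14530139 0.123     ] [[ 0.007 -0.982  0.191]
 [-1.    -0.01  -0.013]
 [ 0.015 -0.191 -0.982]]
```

```bash
python3 - <<'E'
from h import *
import pickle
o=pickle.load(open('w.pkl','rb')); (ca,ia),(cb,ib)=o; ct=viewer.get_calibration('top');cs=viewer.get_calibration('scene')
X=[]
for (x,y) in ((309,241.7),(440,230)):
    x0,y0=int(x)-14,int(y)-9; T=ia[y0:y0+19,x0:x0+29]
    m=cv2.matchTemplate(ib[200:270],T,cv2.TM_CCOEFF_NORMED); _,v,_,l=cv2.minMaxLoc(m)
    p=(x-x0+l[0],y-y0+l[1]+200); q,e=tri([(ca,(x,y)),(cb,p)]); X.append(q); print(p,round(v,2),q.round(4),np.round(e,1))
X=np.array(X);d=X[0]-X[1];print(np.linalg.norm(d),X.mean(0),np.degrees(np.arctan2(d[1],d[0])))
print(proj(ct,X),proj(cs,X))
Y=[onz(ca,p,.045) for p in((309,241.7),(440,230))];print(Y)
for yaw in (92,-88):
  for nm,P in (('d',[.437,-.229,.05]),('jig',[.62,-.063,.06]),('push',[.595,.10,.06]),('bl',[.427,.145,.1])):
    q=manip.solve_ik(P,down(np.radians(yaw+8*(nm!='d'))));print(yaw,nm,None if q is None else q.round(2))
E
```

```text
(192, 226.7) 0.76 [ 0.8503 -0.1782  0.9877] [7.7 7.6]
(619, 229) 0.93 [ 0.4424 -0.298   0.0416] [0.1 0.1]
1.0372467238031875 [ 0.64632398 -0.23810524  0.51467711] 16.37543715934248
[[ 385.1576345  -324.22387958]
 [ 372.55895816  198.22018089]] [[  97.92808933 -155.37426959]
 [ 285.98653687  178.26407126]]
[array([ 0.42944473, -0.14700782,  0.045     ]), array([ 0.44364209, -0.29681526,  0.045     ])]
92 d [ 1.2   0.69 -0.97  2.05  0.79  0.83 -0.21]
92 jig [ 0.75  0.89 -1.03  1.72  0.87  1.06 -0.41]
92 push [ 0.51  0.87 -1.04  1.77  0.88  1.04 -0.7 ]
92 bl [ 0.55  0.59 -1.15  2.12  0.72  0.89 -0.86]
-88 d [ 0.23  0.47  0.24  2.08 -0.18  0.61 -2.51]
-88 jig [-0.43  0.73  0.68  1.77 -0.58  0.86 -2.45]
-88 push [-0.85  0.8   0.9   1.82 -0.78  0.92 -2.55]
-88 bl [-1.39  0.79  1.36  2.18 -0.95  1.02 -2.45]
```

Dowel ends at axis height are 150.5 mm apart (150 expected) and the triangulated height is 42 mm (45 expected), so I'll grasp and lay it.

```bash
cat >> h.py <<'E'
JO=np.array([.6102,-.0083,0]); JY=np.radians(100.39)
def J(x,y,z): return JO+R.from_euler('z',JY).apply([x,y,z])
Jinv=lambda v:R.from_euler('z',-JY).apply(v)
def st(m=''): print(m,'t',round(manip.current_clock(),2),'jigpos',(Jinv(manip.current_tool_pos()-JO)*1e3).round(1),'F',Jinv(manip.current_force()).round(2),'gap',round(manip.current_finger_gap()*1e3,2),round(manip.current_gripper_force(),1))
E
python3 - <<'E'
from h import *
C=np.array([.4365,-.222,.030]); q=down(np.radians(95.4))
manip.move_pose(C+[0,0,.09],q); manip.servo_line(C,vel=.12); st()
effector.close(20); st('grip'); manip.servo_line(C+[0,0,.12],vel=.2); st('lift')
print(manip.current_tool_pos())
manip.move_pose(J(-.052,0,.15),down(JY)); manip.sleep(.2); st('hover')
cv2.imwrite('pics/hover.png',viewer.get_image('wrist')[:,:,::-1])
import pickle; pickle.dump(viewer.get_calibration('wrist'),open('hover.pkl','wb'))
E
```

```text
t 6.74 jigpos [-178.9  208.8   30.5] F [-0.84 -0.42  0.32] gap 91.83 0.0
grip t 7.94 jigpos [-179.   207.9   30.5] F [ 0.53 -4.6   0.26] gap 13.46 20.0
lift t 8.69 jigpos [-178.8  210.9  148.9] F [ 0.56  0.59 -0.44] gap 13.31 20.0
[ 0.4350401  -0.22218682  0.14889068]
hover t 9.86 jigpos [-54.4   1.1 149.9] F [-0.49 -0.   -0.08] gap 13.3 20.0
```

View pics/hover.png

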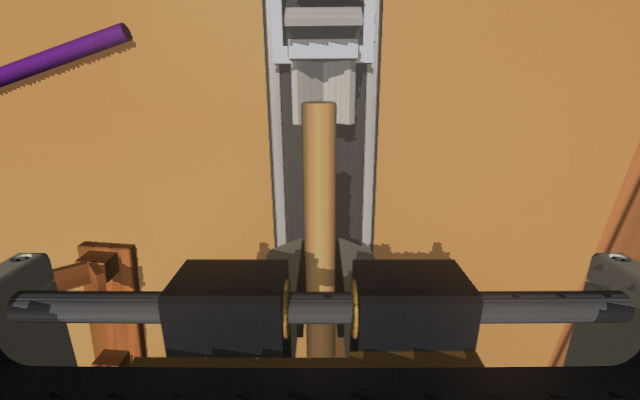

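The hover view shows the dowel gripped, lined up with the bed, its far end at (319,102). The tailstock V is centred at about column 324 and the wall at row 50.

```bash
python3 - <<'E'
from h import *
import pickle
c=pickle.load(open('hover.pkl','rb'))
manip.sleep(.3); st()
j=lambda p,z:(Jinv(onz(c,p,z)-JO)*1e3).round(1)
print('dowel end',j((319,102),.172),j((319,102),.165),'axis near',j((320,240),.172))
print('V',j((293,124),.0675),j((354,124),.0675),'wall top',j((288,58),.072),j((359,58),.072),'rails',j((270,130),.016),j((379,130),.016))
E
```

```text
t 10.21 jigpos [-5.230e+01  1.000e-01  1.501e+02] F [-0.1  -0.12  0.56] gap 13.17 20.0
dowel end [ 22.4   1.3 172. ] [ 22.1   1.3 165. ] axis near [-33.4   1.2 172. ]
V [ 3.7 19.2 67.5] [  3.6 -21.6  67.5] wall top [44.8 20.9 72. ] [ 44.6 -23.3  72. ] rails [-6.3 42.2 16. ] [ -6.6 -46.9  16. ]
```

```bash
python3 - <<'E'
from h import *
manip.servo_line(J(-.050,-.0025,.045),vel=.12); manip.sleep(.2); st('low')
for z in (.041,.039,.037,.0355,.0345):
    manip.servo_line(J(-.050,-.0025,z),vel=.03); st()
    if Jinv(manip.current_force())[2]>6: break
effector.open_jaws(); st('open')
manip.servo_line(J(-.050,-.0025,.16),vel=.25)
c=viewer.get_calibration('wrist');im=viewer.get_image('wrist')
import pickle; pickle.dump(c,open('laid.pkl','wb')); cv2.imwrite('pics/laid.png',im[:,:,::-1]);st()
E
```

```text
low t 11.43 jigpos [-50.3  -3.   45.9] F [-0.12  0.04 -0.56] gap 13.1 20.0
 t 11.72 jigpos [-50.1  -2.2  40.8] F [-0.78 -0.1  -0.71] gap 13.39 20.0
 t 11.97 jigpos [-50.   -2.4  38.8] F [0.27 0.11 0.15] gap 13.53 20.0
 t 12.22 jigpos [-50.   -2.4  36.8] F [ 0.23  0.15 -1.53] gap 13.13 20.0
 t 12.47 jigpos [-50.   -2.7  36.2] F [-0.89  1.86  5.49] gap 13.28 20.0
 t 12.72 jigpos [-50.   -2.7  35.9] F [ 0.22  4.21 10.77] gap 13.37 20.0
open t 14.02 jigpos [-50.   -2.5  34.5] F [ 0.15 -0.41  0.17] gap 91.81 0.0
 t 14.72 jigpos [-50.3  -1.6 159. ] F [ 0.51  0.08 -0.37] gap 91.93 0.0
```

View pics/laid.png

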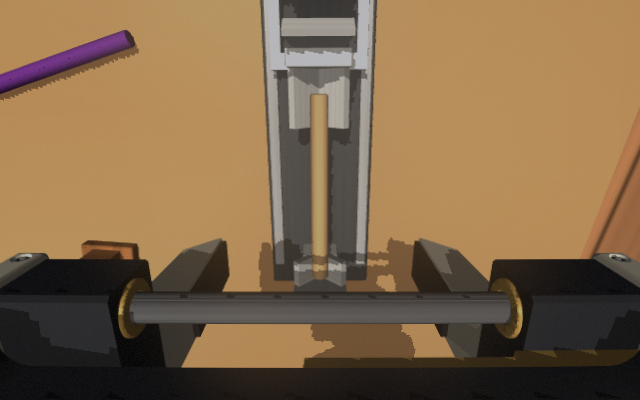

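The dowel lies in both V rests: axis at column 319, V at 289–349, far end at row 94 with a gap to the wall. Now the push.

```bash
python3 - <<'E'
from h import *
import pickle
c=pickle.load(open('laid.pkl','rb'));j=lambda p,z:(Jinv(onz(c,p,z)-JO)*1e3).round(1)
print('dowel end',j((319,94),.057),j((319,250),.057),'wall',j((286,67),.072),j((352,67),.072))
effector.close(10)
Y=-.0025; Z=.045
manip.move_pose(J(.150,Y,.13),down(JY)); manip.servo_line(J(.150,Y,Z),vel=.15); manip.sleep(.2); st('behind')
b=Jinv(manip.current_force()); x=.150; hist=[]
while x>.075:
    x-=.002; manip.servo_line(J(x,Y,Z),vel=.04)
    f=Jinv(manip.current_force())-b; p=Jinv(manip.current_tool_pos()-JO)*1e3
    hist.append((round(x*1e3,1),p[0].round(1),p[2].round(1),*f.round(1)))
    if f[0]>19: break
for h in hist: print(h)
st()
E
```

```text
dowel end [26.3 -1.1 57. ] [-95.5  -0.8  57. ] wall [43.7 20.4 72. ] [ 43.6 -22.8  72. ]
behind t 17.89 jigpos [150.1  -3.4  46.2] F [ 0.01 -1.15  0.49] gap 0.75 0.0
(148.0, np.float64(147.7), np.float64(45.3), np.float64(-0.2), np.float64(2.0), np.float64(0.6))
(146.0, np.float64(145.7), np.float64(45.0), np.float64(0.1), np.float64(0.3), np.float64(-0.9))
(144.0, np.float64(143.8), np.float64(44.9), np.float64(-0.1), np.float64(0.7), np.float64(-0.6))
(142.0, np.float64(141.8), np.float64(44.9), np.float64(-0.5), np.float64(0.5), np.float64(-1.2))
(140.0, np.float64(139.8), np.float64(45.0), np.float64(-0.5), np.float64(1.2), np.float64(-0.4))
(138.0, np.float64(137.8), np.float64(45.0), np.float64(0.1), np.float64(0.9), np.float64(-1.0))
(136.0, np.float64(135.8), np.float64(45.0), np.float64(-0.9), np.float64(1.6), np.float64(-0.1))
(134.0, np.float64(133.8), np.float64(45.0), np.float64(0.4), np.float64(1.5), np.float64(-0.0))
(132.0, np.float64(131.8), np.float64(45.0), np.float64(-0.6), np.float64(1.7), np.float64(0.3))
(130.0, np.float64(129.8), np.float64(45.0), np.float64(-
[... 1458 characters left out ...]
loat64(11.9), np.float64(-0.5), np.float64(-2.8))
(98.0, np.float64(103.4), np.float64(45.2), np.float64(11.5), np.float64(-0.8), np.float64(-3.7))
(96.0, np.float64(101.4), np.float64(45.2), np.float64(11.1), np.float64(-0.8), np.float64(-3.9))
(94.0, np.float64(99.3), np.float64(45.2), np.float64(11.3), np.float64(-0.1), np.float64(-3.4))
(92.0, np.float64(98.2), np.float64(45.2), np.float64(13.3), np.float64(0.5), np.float64(-4.4))
(90.0, np.float64(98.3), np.float64(45.2), np.float64(16.2), np.float64(-0.5), np.float64(-5.3))
(88.0, np.float64(98.3), np.float64(45.3), np.float64(20.3), np.float64(-0.8), np.float64(-6.2))
 t 25.64 jigpos [98.3 -2.6 45.3] F [20.27 -1.92 -5.75] gap 0.54 9.9
```

Tailstock travelled 23 mm and stopped dead with force rising past 12 N, so the dowel is tight. Next: look at the gap and the blade.

```bash
python3 - <<'E'
from h import *
import pickle
Y=-.0025
manip.servo_line(J(.115,Y,.05),vel=.1); st('off'); manip.servo_line(J(.115,Y,.17),vel=.25)
manip.move_pose(J(.0,Y,.17),down(JY)); manip.sleep(.35)
c1=viewer.get_calibration('wrist');i1=viewer.get_image('wrist')
effector.open_jaws()
manip.move_pose([.45,.08,.24],down(np.radians(92))); manip.sleep(.35)
c2=viewer.get_calibration('wrist');i2=viewer.get_image('wrist')
pickle.dump((c1,i1,c2,i2),open('g.pkl','wb')); st()
p2=proj(c2,[[.428,.145,.123]])[0];p1=proj(c1,[J(.076,0,.08)])[0];print(p1,p2)
O=np.zeros((600,800,3),np.uint8)
for k,(i,p,h) in enumerate(((i1,p1,100),(i2,p2,100))):
    x0=int(np.clip(p[0]-66,0,640-133));y0=int(np.clip(p[1]-50,0,300)); print(x0,y0)
    O[:, k*400:k*400+399]=cv2.resize(i[y0:y0+200,x0:x0+133],(399,600),interpolation=cv2.INTER_CUBIC)
cv2.imwrite('pics/g.png',O[:,:,::-1])
E
```

```text
off t 26.07 jigpos [114.4  -2.8  50.3] F [ 0.13 -0.61 -0.47] gap 0.81 0.0
 t 30.3 jigpos [115.7 141.4 239.8] F [ 0.22 -0.08 -0.44] gap 91.68 0.0
[316.99329768  97.4070678 ] [294.06425403 108.7006651 ]
250 47
228 58
```

View pics/g.png

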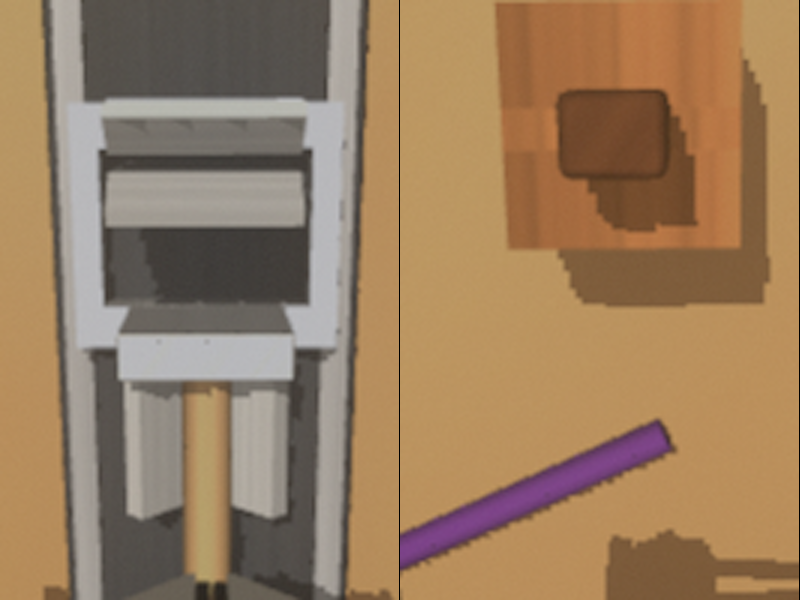

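Left panel shows the tailstock wall against the dowel end. Raw wrist rows: rear-plate gap edge ≈97.7, gauge plate edge ≈104, at z 80. Right panel shows the handle top centred at raw (298.8,102.5), long side across the picture, square to the tool.

```bash
python3 - <<'E'
from h import *
import pickle
c1,_,c2,_=pickle.load(open('g.pkl','rb'));ct=viewer.get_calibration('top')
j=lambda p,z:(Jinv(onz(c1,p,z)-JO)*1e3).round(1)
for p in ((318.3,97.7),(318.3,103.7)): print(j(p,.08))
print('plate sides',j((284,99),.08),j((351.5,99),.08),'wall',j((320,47+333/3),.072),j((320,47+380/3),.072))
h=onz(c2,(298.8,102.5),.123); print('handle',h, tri([(c2,(298.8,102.5)),(ct,(230,196))]))
print('size',np.ptp([onz(c2,(228+a/3,58+b/3),.123) for a,b in((157,89),(268,178))],axis=0))
g=h.copy(); g[2]=.085; q=down(np.radians(92))
manip.move_pose(g+[0,0,.07],q); manip.servo_line(g,vel=.12); manip.sleep(.2); st('at blade'); print(manip.current_tool_pos())
effector.close(45); st('grip'); print(manip.current_tool_pos())
manip.servo_line(g+[0,0,.09],vel=.15); st('lifted')
E
```

```text
[75.8 -0.9 80. ]
[71.9 -0.9 80. ]
plate sides [75.  22.3 80. ] [ 75.  -23.4  80. ] wall [32.9 -2.1 72. ] [21.1 -2.1 72. ]
handle [0.43150916 0.14965944 0.123     ] (array([0.43115595, 0.1487017 , 0.10995703]), [np.float64(0.7250453983788514), np.float64(0.18499064203776228)])
size [0.02816966 0.02072657 0.        ]
at blade t 31.76 jigpos [187.6 146.6  85.7] F [-1.14  0.54  0.03] gap 91.89 0.0
[0.43219064 0.14974095 0.08572357]
grip t 32.77 jigpos [187.6 147.3  85. ] F [-0.48  0.4   0.19] gap 27.39 45.0
[0.43150735 0.14966408 0.08499134]
lifted t 33.52 jigpos [187.1 147.8 174.4] F [-0.05 -0.38 -1.56] gap 27.75 45.0
```

```bash
python3 - <<'E'
from h import *
X=.0739;Y=-.0012;q=down(JY)
manip.move_pose(J(X,Y,.195),q); manip.sleep(.4); st('hover')
def F(n=4):
    a=[]
    for _ in range(n): a.append(manip.current_force()); manip.sleep(.02)
    return Jinv(np.mean(a,0))
b=F(8); print(b)
manip.servo_line(J(X,Y,.162),vel=.08)
z=.162; L=[]
while z>.110:
    z-=.001 if L and L[-1][3]>.7 else .002
    manip.servo_line(J(X,Y,z),vel=.03); f=F()-b; p=Jinv(manip.current_tool_pos()-JO)*1e3
    L.append([round(z*1e3,1),round(X*1e3,2),*f[[0,2]].round(1),*p.round(1)])
    if f[2]>3 or abs(f[0])>6 or manip.current_clock()>46: break
    if abs(f[0])>1: X+=np.clip(f[0]*.00025,-.001,.001)
for l in L: print(*l)
print(f); st(); print(manip.current_wrist_torque())
E
```

```text
hover t 34.69 jigpos [ 74.2  -1.  195.3] F [-0.83  0.1  -0.74] gap 27.78 45.0
[-0.16984818  0.01690631 -0.62408121]
160.0 73.9 0.1 -0.1 73.9 -1.4 160.3
158.0 73.9 0.3 0.1 73.9 -1.2 158.0
156.0 73.9 0.0 -0.2 73.9 -1.1 155.9
154.0 73.9 0.2 0.1 73.9 -1.2 153.9
152.0 73.9 0.1 -0.2 73.9 -1.2 151.9
150.0 73.9 0.0 0.2 73.9 -1.2 149.9
148.0 73.9 0.7 0.1 73.9 -1.2 147.9
146.0 73.9 -0.1 -0.1 73.9 -1.2 145.9
144.0 73.9 0.4 0.2 73.9 -1.2 143.9
142.0 73.9 0.2 -0.2 73.9 -1.2 141.9
140.0 73.9 -0.2 0.2 73.9 -1.1 139.9
138.0 73.9 -0.2 -0.3 73.8 -1.2 137.9
136.0 73.9 -0.1 0.3 73.8 -1.5 136.1
134.0 73.9 -0.9 5.0 73.9 -1.8 134.6
[-0.90284446 -0.40978295  5.03526273]
 t 39.83 jigpos [ 73.9  -1.8 134.6] F [-0.79 -0.35  5.08] gap 28.1 45.0
[-0.23942976 -0.27653587 -0.03708268]
```

```bash
python3 - <<'E'
from h import *
st()
w=viewer.get_image('wrist'); s=viewer.get_image('scene'); st()
O=np.zeros((600,800,3),np.uint8); O[:300,:480]=cv2.resize(w[:,:],(480,300))
O[300:]=cv2.resize(s[195:285,230:350],(800,600))[:300] if 0 else 0
O[300:600,:400]=cv2.resize(s[200:290,230:350],(400,300),interpolation=cv2.INTER_CUBIC)
cv2.imwrite('pics/fin.png',O[:,:,::-1])
E
```

```text
t 39.83 jigpos [ 73.9  -1.8 134.6] F [-0.79 -0.35  5.08] gap 28.1 45.0
 t 39.92 jigpos [ 73.9  -1.8 134.6] F [-1.12 -0.61  5.1 ] gap 27.51 45.0
```

View pics/fin.png

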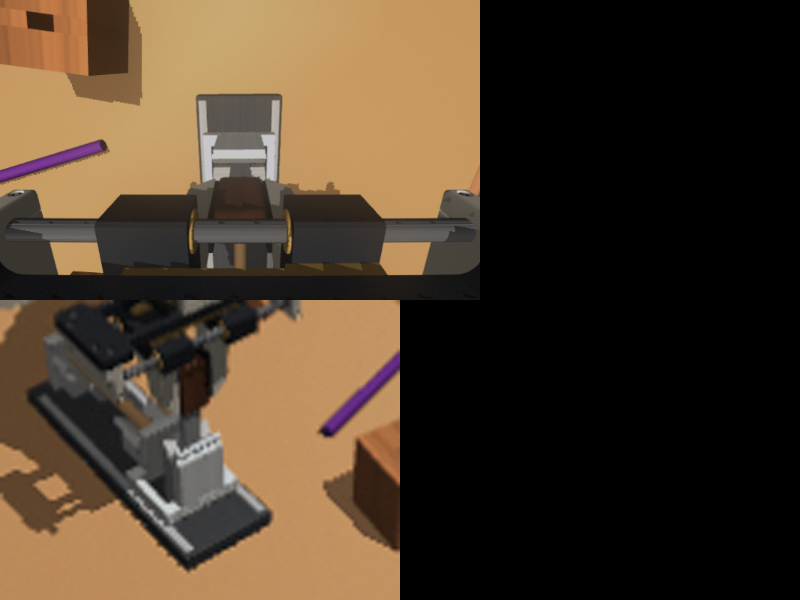

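The blade stands upright between the two lips, handle at (243,198) in the wrist half, and the tailstock wall is still on the dowel. Forces are steady at 5 N vertical and about 1 N lateral, so I'll hand it in.

```bash
python3 -c "
from h import *
print(manip.hand_in()); st()"
```

```text
the job is handed in; nothing more can be done
None
the job is handed in; nothing more can be done
```

I handed the job in at about 40 s of the 58 s allowed. The tailstock was pushed 23 mm to a firm stop on the dowel, and the blade is held upright in the gap at about 5 N down and 1 N sideways (gap about 4.2 mm). I couldn't rule out the tailstock backing off by up to about 0.15 mm as the blade seated.

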